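Sort the overhaul parts onto their shadow boards

ROBOT

A 6-joint arm with a two-finger parallel gripper is mounted at the origin on a cart in front of the work surface, level with it; the furniture and walls round the work are solid. World frame = base frame: x ahead of the robot, y to its left, z up, the work surface at z = 0. Lengths are in m, angles in rad, forces in N, time in s.
With the tool pointing down it reaches from about 0.3 to 0.775 m from the base axis. Payload 14.6 kg.
Tool frame: the origin (TCP) lies at the very end of the fingers, on their centre line; the grasp point (between the pads) lies 19 mm behind it; z points along the fingers, y is the direction in which the jaws open and shut (so a half turn about z gives the same grasp; the last joint's range is limited). The gripper opens to 94 mm and grips with 3 to 60 N. Pads are 16 mm wide; open, the fingers measure 119 mm over their backs; the gripper's body (75 mm by 177 mm) begins 78 mm behind the grasp point.
Start: joints at [1.146, 0.3, 1.521, -0, 1.321, -0.067], TCP at [0.193, 0.515, 0.205] pointing down, gripper open.
Joint ranges: [-3.03, 3.03], [-0.79, 2.21], [0.23, 2.52], [-1.04, 4.18], [0, 3.07], [-2.55, 2.55]. Speed limits (rad/s): [2.22, 2.22, 2.57, 3.14, 3.14, 3.14].

INTERFACE

Orientations are given as [roll, pitch, yaw] about the fixed x, y, z axes, in that order (R = Rz(yaw) Ry(pitch) Rx(roll)).
In Python, from station import get_obs, vision, hand_in gives the robot as it stands.
- The arm moves only by the tool play_rows, never from a script. Its argument "moves" is a list of rows, each an object with "claw": the opening, from 0 (shut) to 1 (fully open); "linear": the shift along the tool's x, y, z in mm, a list of three; "turn": the turn, a rotation vector about the tool's x, y, z in rad, a list of three. In form: [{"claw": claw, "linear": [tx, ty, tz], "turn": [ax, ay, az]}, ...]. A call has 1 to 8 rows; each row is the pose to reach, as a shift and turn from the pose measured when the call began, along the tool's axes at that moment; what a row does not reach only later rows make up. A row lasts 1/8 s, in which the tool goes at most 62.5 mm and 10.7 degrees, less where a joint would pass 70% of its speed; a pose out of reach is approached as far as the arm can. A call with a gripper value outside its range is refused whole. The fingers move at their own pace and stop on an object; "force" is the grip in N (left out, the last holds). Time passes only in rows, so rows that repeat a pose let the fingers close. It gives the time, the measured TCP pose, the force and the opening at its end, in the units of the state.
- get_obs(): the state, without advancing time (a new reading comes with each control period).
- vision.camera(name): name is "scene" or "top" or "wrist"; returns the picture (384x512x3 uint8, blue, green, red); there is no depth.
- vision.camera_info(name): a dict with "camera_matrix" (3x3 intrinsics, pixels), "k1" (the pictures are not rectified: a ray, as slopes to the right and down, at radius r is drawn at 1 + k1 r^2 times it, then the intrinsics apply), "rvec" (rotation vector, rad) and "tvec" (3), from world to camera coordinates, as OpenCV has them; the wrist camera has in their place "mount" (4x4, takes a point from camera to tool coordinates, whose origin is the TCP and whose axes are the flange's). Camera axes: x right, y down, z forward; pixel columns grow to the right and rows downward; lengths in m; the calibration is good to about 2 mm. A picture is of the moment at which its call begins: read the wrist's pose just before it. camera_info takes no time and is no camera call.
- hand_in(): hands the job in, once; it reports no verdict.
The state is a dict: "time_s": time; "qpos": joint angles; "joint_vel": joint speeds; "tau": joint torques, N m; "ee_pos": TCP position; "eef_rot": TCP orientation; "force": force on the tool from outside, world axes, zero at the start; "moment": the same for the moment, N m; "grip_width": finger opening in m.
Only numpy, scipy, OpenCV 4.12 (cv2) and the standard library are available. Lean on these libraries where they do the work, as an engineer would, in place of code of your own. Each camera call takes 0.05 s, during which the arm holds its last target.

TASK

Sort the five loose parts onto the three black shadow boards, so that a missing one can be seen at a glance. The two ball bearings lie flat on the board with the yellow floor and the two bushes stand upright on the board with the blue floor, in each case the larger part down in the larger round cut-out and the smaller in the smaller; the black bolt lies down in the long slot of the board with the red floor, where its nut already is. Let go of each part when it is home.

Things in the scene. Friction and masses are not known exactly. Their poses are not given: they have to be found in the camera images.
- bearing_a_center (a point): The larger ball bearing: bright steel ring with a dark brown seal, 52 mm outside, 15 mm thick, lying flat on the bench. The point is its centre, half-way up (7.5 mm above its underside); z is its axis. 0.13 kg.
- bearing_b_center (a point): The smaller ball bearing: bright steel ring with a black seal, 35 mm outside, 11 mm thick, lying flat on the bench. The point is its centre, half-way up (5.5 mm above its underside); z is its axis. 0.05 kg.
- bush_brass_center (a point): The larger bush: yellow brass with a flange at each end, 41 mm across the flanges, 35 mm tall, standing upright on the bench. The point is its centre, half-way up (17.5 mm); z is its axis. 0.19 kg.
- bush_bronze_center (a point): The smaller bush: plain brown bronze sleeve, 28 mm outside, 26 mm tall, standing upright on the bench. The point is its centre, half-way up (13 mm); z is its axis. 0.07 kg.
- bolt_m12_center (a point): The bolt: black, hex head 22 mm across the corners and 8 mm thick, shank 12 mm thick, 68 mm long in all, lying on the bench. The point is mid-length on the shank's axis, 9 mm above the bench; x runs along the bolt toward the head (the head lies 26 to 34 mm along +x, the shank's end 34 mm along -x). 0.06 kg.
- bearing_board: Bearing board, black with a yellow floor, 88 mm (x) by 153 mm (y). Fixed, 14 mm high: yellow floor sheet 8 mm, black sheet above it 6 mm, so cut-outs are 6 mm deep. Origin: centre of the underside, on the bench; z up, x across, y along the board. Round cut-outs at x = 0: 68 mm in diameter at y = -32.5 mm (for the 52 mm bearing) and 51 mm at y = +41 mm (for the 35 mm bearing).
- bush_board: Bush board, black with a blue floor, 77 mm (x) by 131 mm (y). Fixed, 14 mm high: blue floor sheet 8 mm, black sheet above it 6 mm, so cut-outs are 6 mm deep. Origin: centre of the underside, on the bench; z up, x across, y along the board. Round cut-outs at x = 0: 57 mm in diameter at y = -27 mm (for the brass bush) and 40 mm at y = +35.5 mm (for the bronze bush).
- bolt_board: Bolt board, black with a red floor, 60 mm (x) by 164 mm (y). Fixed, 14 mm high: red floor sheet 8 mm, black sheet above it 6 mm, so cut-outs are 6 mm deep. Origin: centre of the underside, on the bench; z up, x across, y along the board. Slot 84 mm (y) by 40 mm (x), centre x = 0, y = -30 mm, for the bolt, head either way. A round cut-out at y = +49 mm holds a steel nut, 34 mm wide, 16 mm thick, fixed there.
- carton_right: Obstacle only, no part of the job: an open brown cardboard carton that stands fixed at the back right of the bench, its origin about the middle of its underside. With its flaps it reaches 140 mm from the origin along world x and y either way and is 195 mm high. (A bench vice, 100 mm high, stands farther right, beyond world y = -0.48 m.)

How it is judged:
By the outcome, as a careful person would: the job done as asked, in the order asked, and still so for the second after the job is handed in, with the robot touching nothing.
It also fails if it takes over 144 s, if anything falls off the work surface, if the arm or the gripper's body presses on something with over 40 N, if the wrist force passes 120 N, or if a joint passes its speed limit or range.

## Working session

There is one attempt and no reset: what is moved stays moved. The work goes in short steps, Python scripts to look and compute and a tool call to move; the robot and the scene stay as the last step left them, time stands still between calls to the robot, and variables do not carry over. Pictures are saved under pics/ and viewed, and the job is handed in when it is done.

Besides the shell and the picture viewer there is one more tool, called after "Request:" by a JSON object that holds its "api" and its "payload". play_rows: Moves the arm, as the interface text tells. Its arguments: {"type":"object","properties":{"moves":{"type":"array","items":{"type":"object","properties":{"claw":{"type":"number"},"linear":{"type":"array","items":{"type":"number"}},"turn":{"type":"array","items":{"type":"number"}}}}},"force":{"type":"number"}},"required":["moves"]}

```bash
ls; mkdir -p pics; python3 - <<'E'
from station import get_obs, vision
import cv2
o=get_obs()
for k,v in o.items(): print(k,v)
for n in ("scene","top","wrist"):
    print(n,vision.camera_info(n)); cv2.imwrite(f"pics/{n}0.png",vision.camera(n))
E
```

```text
pics
time_s 0.0
qpos [ 1.14640852e+00  3.00470884e-01  1.52157315e+00  2.90975743e-05
  1.32069085e+00 -6.65812129e-02]
joint_vel [ 0.00154428 -0.0006311   0.00113878  0.00138098 -0.00020376  0.00026127]
tau [-1.59071191e-03 -5.31804907e+01 -3.52754045e+01  7.08976854e-02
  2.42051360e-02 -5.25964424e-05]
ee_pos [0.19250123 0.51493767 0.2048898 ]
eef_rot [-3.14045483e+00 -1.04116198e-04  2.78377878e+00]
force [-0.094481    0.00262912 -0.12817644]
moment [0.01030824 0.05945261 0.04528736]
grip_width 0.09409652683467641
scene {'camera_matrix': array([[350.57045254,   0.        , 256.03095954],
       [  0.        , 350.57045254, 191.03818795],
       [  0.        ,   0.        ,   1.        ]]), 'k1': -0.1089527098061986, 'rvec': array([ 2.1027371 , -1.1557291 ,  0.49007448]), 'tvec': array([-0.2806455 ,  0.36166749,  0.60337752])}
top {'camera_matrix': array([[459.66294694,   0.        , 258.02202152],
       [  0.        , 459.66294694, 190.72442727],
       [  0.        ,   0.        ,   1.        ]]), 'k1': -0.17744188538478656, 'rvec': array([ 2.19309067, -2.17728589,  0.05540931]), 'tvec': array([0.01953879, 0.55130854, 1.44538258])}
wrist {'camera_matrix': array([[343.29947226,   0.        , 262.24076472],
       [  0.        , 343.29947226, 195.80056869],
       [  0.        ,   0.        ,   1.        ]]), 'k1': 0.03451731073684853, 'mount': array([[ 7.59862592e-04, -9.57459569e-01, -2.88566452e-01,
         8.47363842e-02],
       [ 9.99999709e-01,  7.45166916e-04,  1.60778142e-04,
        -9.52199753e-05],
       [ 6.10916029e-05, -2.88566490e-01,  9.57459857e-01,
        -1.78566383e-01],
       [ 0.00000000e+00,  0.00000000e+00,  0.00000000e+00,
         1.00000000e+00]])}
```

View pics/top0.png

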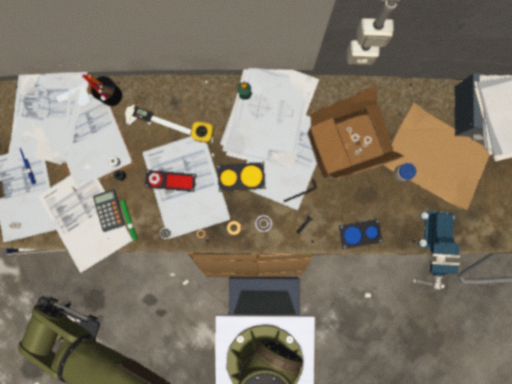

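View pics/scene0.png

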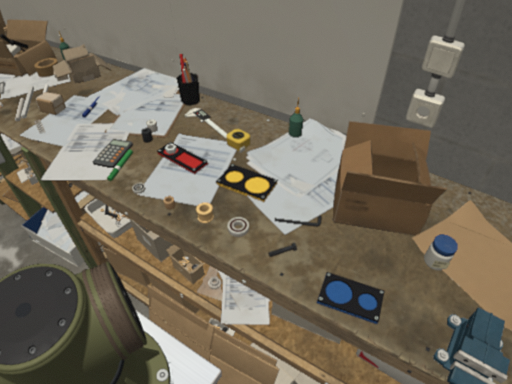

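View pics/wrist0.png

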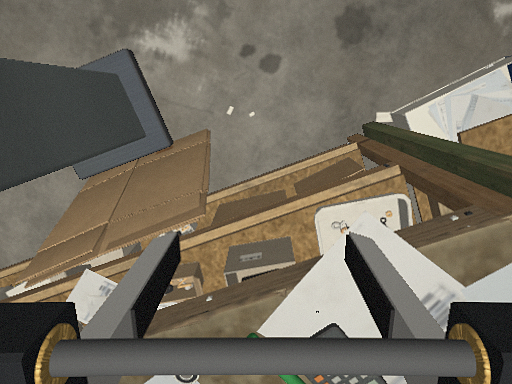

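The top view shows all three boards: bolt about (171,180), bearing (242,177) and bush (361,234). The parts lie in a row from (165,233) to (304,224). I'll crop in next.

```bash
cat > h.py <<'E'
import numpy as np, cv2
from scipy.spatial.transform import Rotation as R
from station import get_obs, vision
def cam(name,obs=None):
    i=vision.camera_info(name); K=i['camera_matrix']; d=np.array([i['k1'],0,0,0.])
    if 'mount' in i:
        o=obs or get_obs(); T=np.eye(4); T[:3,:3]=R.from_euler('xyz',o['eef_rot']).as_matrix(); T[:3,3]=o['ee_pos']
        M=T@i['mount']; return K,d,M[:3,:3],M[:3,3]
    Rm=cv2.Rodrigues(i['rvec'])[0]; return K,d,Rm.T,-Rm.T@i['tvec']
def px2w(c,pts,z):
    K,d,Rc,C=c
    p=cv2.undistortPoints(np.array(pts,float).reshape(-1,1,2),K,d).reshape(-1,2)
    v=np.c_[p,np.ones(len(p))]@Rc.T
    return C+v*((z-C[2])/v[:,2])[:,None]
def w2px(c,P):
    K,d,Rc,C=c
    q=(np.array(P,float).reshape(-1,3)-C)@Rc
    return cv2.projectPoints(q,np.zeros(3),np.zeros(3),K,d)[0].reshape(-1,2)
def move(o,pos,yaw=None):
    "shift (mm) and turn in tool axes to reach pos with tool down and yaw of the tool"
    Rt=R.from_euler('xyz',o['eef_rot']); s=Rt.inv().apply(np.array(pos)-o['ee_pos'])*1000
    y=o['eef_rot'][2] if yaw is None else yaw
    t=(Rt.inv()*R.from_euler('xyz',[np.pi,0,y])).as_rotvec()
    return s.round(1),t.round(4)
E
python3 - <<'E'
from h import *
im=cv2.imread('pics/top0.png'); c=cam('top')
print(c[3])
cv2.imwrite('pics/topc.png',cv2.resize(im[150:260,135:395],None,fx=3,fy=3,interpolation=cv2.INTER_CUBIC))
cv2.imwrite('pics/scenec.png',cv2.resize(cv2.imread('pics/scene0.png')[125:325,120:390],None,fx=2.9,fy=2.9,interpolation=cv2.INTER_CUBIC))
for n,p,z in [('bolt board',(171,180),.014),('bearboard',(242,177),.014),('bushboard',(361,234),.014),('bb',(165,233),.011),('bronze',(201,234),.026),('brass',(234,228),.035),('ba',(264,223),.015),('bolt',(304,224),.01),('hexkey',(300,190),.0),('carton',(353,131),.1)]:
    print(n,px2w(c,[p],z)[0].round(3))
E
```

```text
[0.46171344 0.00779686 1.47655463]
bolt board [0.584 0.304 0.014]
bearboard [0.595 0.075 0.014]
bushboard [ 0.415 -0.307  0.014]
bb [0.413 0.321 0.011]
bronze [0.412 0.203 0.026]
brass [0.433 0.098 0.035]
ba [0.449 0.004 0.015]
bolt [ 0.446 -0.124  0.01 ]
hexkey [ 0.555 -0.111  0.   ]
carton [ 0.731 -0.266  0.1  ]
```

View pics/topc.png

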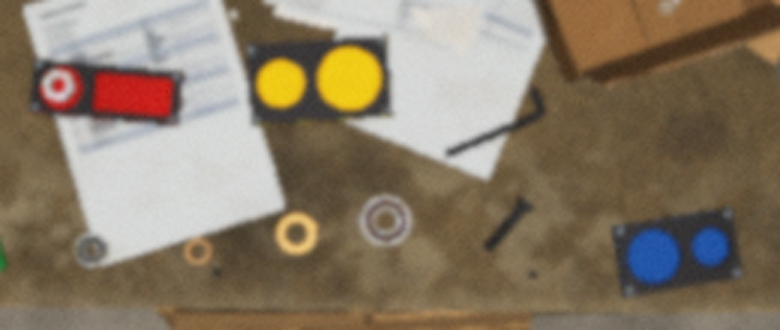

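View pics/scenec.png

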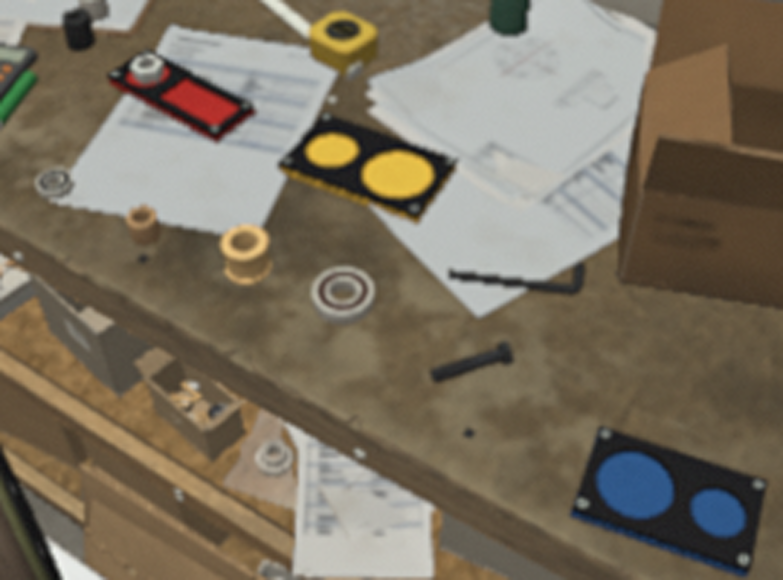

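```bash
cat > seg.py <<'E'
from h import *
def blobs(im,lo,hi,box,amin=15):
    hsv=cv2.cvtColor(im,cv2.COLOR_BGR2HSV); m=cv2.inRange(hsv,lo,hi)
    k=np.zeros_like(m); x0,y0,x1,y1=box; k[y0:y1,x0:x1]=m[y0:y1,x0:x1]
    cs,_=cv2.findContours(k,cv2.RETR_EXTERNAL,cv2.CHAIN_APPROX_NONE)
    return [c for c in cs if cv2.contourArea(c)>amin]
E
python3 - <<'E'
from seg import *
F={'top':cv2.imread('pics/top0.png'),'scene':cv2.imread('pics/scene0.png')}
def rep(n,cam_,lo,hi,box,z,amin=15):
    c=cam(cam_)
    for k in blobs(F[cam_],lo,hi,box,amin):
        w=px2w(c,k.reshape(-1,2),z)[:,:2].astype(np.float32)*1000
        (ctr,ax,an)=cv2.fitEllipse(w) if len(w)>=5 else (0,0,0)
        r=cv2.minAreaRect(w)
        print(cam_,n,'px',k.reshape(-1,2).mean(0).round(1),'ell',np.round(ctr,1),np.round(ax,1),'rect',np.round(r[0],1),np.round(r[1],1),round(r[2],1))
Y=((20,150,150),(32,255,255));B=((100,120,80),(120,255,255));Rd=((0,180,100),(6,255,255)); Rd2=((172,180,100),(180,255,255))
rep('yellow','top',*Y,(215,155,275,200),.012)
rep('yellow','scene',*Y,(215,160,285,205),.010)
rep('blue','top',*B,(335,215,390,255),.012)
rep('blue','scene',*B,(315,270,390,325),.010)
rep('red','top',*Rd,(145,165,200,195),.012);rep('red','top',*Rd2,(145,165,200,195),.012)
rep('red','scene',*Rd,(155,140,210,175),.010)
W=((8,90,120),(25,255,255))
rep('brass','top',*W,(222,215,246,240),.035)
rep('bronze','top',*W,(193,226,209,242),.026)
rep('brassS','scene',*W,(190,195,220,225),.035)
rep('blk','top',(0,0,0),(180,255,60),(294,213,316,235),.009)
rep('blkS','scene',(0,0,0),(180,255,60),(265,238,300,260),.009)
rep('blkboard','top',(0,0,0),(180,255,75),(215,158,270,195),.014)
for n,b in (('ba',(245,208,285,240)),('bb',(155,224,176,243))):
    i=cv2.cvtColor(F['top'],cv2.COLOR_BGR2HSV)[b[1]:b[3],b[0]:b[2]]; print(n); 
    s=F['top'][b[1]:b[3],b[0]:b[2]].min(2); print(s[::2,::2])
E
```

```text
top yellow px [228.2 177.6] ell [593.5 119.5] [49.  50.9] rect [593.3 120.1] [48.2 51.4] 0.4
top yellow px [251.  175.9] ell [599.3  46.6] [66.3 67.2] rect [600.2  46.5] [67.5 64.1] 0.4
scene yellow px [256.7 184.8] ell [602.2  47.1] [60.4 65. ] rect [602.   47.1] [62.3 62.7] 86.8
scene yellow px [234.2 176.3] ell [596.7 120.3] [42.9 47.2] rect [597.9 121.3] [42.9 46.4] 32.5
top blue px [371.4 231.7] ell [ 421.6 -340.7] [40.  40.4] rect [ 421.4 -339.7] [38.5 39.3] 0.0
top blue px [352.5 235. ] ell [ 411.7 -279.5] [56.3 58.1] rect [ 411.8 -279.5] [57.5 55.1] 0.1
scene blue px [367.  301.5] ell [ 423.9 -341.2] [35.8 38.9] rect [ 423.8 -341.2] [35.1 38.8] 30.8
scene blue px [338.5 292. ] ell [ 413.5 -279.7] [53.  55.2] rect [ 413.6 -279.8] [54.1 54. ] 24.8
top red px [178.6 181. ] ell [581.  279.6] [42.6 97.2] rect [580.8 279.1] [82.9 40.5] 84.6
scene red px [188.7 159.8] ell [584.2 280.1] [38.9 92.3] rect [583.5 280.2] [79.8 36.7] 86.6
top brass px [234.4 227.5] ell [434.2  97.8] [44.6 52.9] rect [433.3  98.5] [46.6 48.8] 45.5
top bronze px [200.5 233.9] ell [412.8 204.2] [27.9 32.8] r
[... 1557 characters left out ...]
  88  79  77  66  66  86  92  90  95  93  90
   84  72]
 [ 64  72  77  70  69  80  84  80  81  75  67  67  84  87  91  92  93  94
   88  79]
 [ 62  64  65  66  69  78  83  83  80  73  69  73  84  88  90  90  90  89
   88  79]]
bb
[[ 75  73  75  83 130 202 212 214 213 214 215]
 [ 88  83  74  75 105 188 210 214 213 216 214]
 [ 85  79  67  96 134 157 171 198 212 213 213]
 [ 69  60  82 114  98  88 100 152 199 214 213]
 [ 57  59  84  96  94  81 114 106 180 205 209]
 [ 72  70  84  87  95  76 106 111 177 203 207]
 [ 77  74  70 106 103  95 105 152 185 179 161]
 [ 73  68  62  83 113 140 125 136 115  88  74]
 [ 61  62  60  60  62  72  71  67  60  66  68]
 [ 52  56  59  61  63  68  66  63  64  68  72]]
```

```bash
python3 - <<'E'
from h import *
print(move(get_obs(),[.445,.004,.16],1.646))
E
```

```text
(array([-415.4, -390.2,   45.3]), array([-8.0000e-04,  5.0000e-04,  1.1378e+00]))
```

Request:
{"api": "play_rows", "payload": {"moves": [{"claw": 1,"linear": [-415,-390,45],"turn": [0,0,1.138]},{"claw": 1,"linear": [-415,-390,45],"turn": [0,0,1.138]},{"claw": 1,"linear": [-415,-390,45],"turn": [0,0,1.138]},{"claw": 1,"linear": [-415,-390,45],"turn": [0,0,1.138]},{"claw": 1,"linear": [-415,-390,45],"turn": [0,0,1.138]},{"claw": 1,"linear": [-415,-390,45],"turn": [0,0,1.138]},{"claw": 1,"linear": [-415,-390,45],"turn": [0,0,1.138]},{"claw": 1,"linear": [-415,-390,45],"turn": [0,0,1.138]}], "force": 20}}

```text
time_s: 1.15
ee_pos: [0.4137, 0.0662, 0.166]
eef_rot: [3.142, 0.001, 1.645]
force: [0.7, 1.3, 0.1]
grip_width: 0.0941
```

```bash
python3 - <<'E'
from h import *
o=get_obs(); print(o['joint_vel'].round(2) if hasattr(o['joint_vel'],'round') else o['joint_vel'])
im=vision.camera('wrist'); cv2.imwrite('pics/w1.png',im)
c=cam('wrist',o)
for p in ([.449,.004,.015],[.433,.098,.035],[.413,.204,.026],[.6,.047,.014],[.595,.12,.014]): print(w2px(c,p))
print(move(get_obs(),[.447,.003,.16],1.646))
E
```

```text
[-1.15  0.32 -0.23 -0.   -0.09 -1.15]
[[291.67170669 241.41370947]]
[[286.29792023 154.51302159]]
[[274.06605275  25.17802896]]
[[444.74701272 212.76711757]]
[[457.43105936 140.01161134]]
(array([-59.9,  27.1,   5.5]), array([-0.0002,  0.0022, -0.0044]))
```

View pics/w1.png

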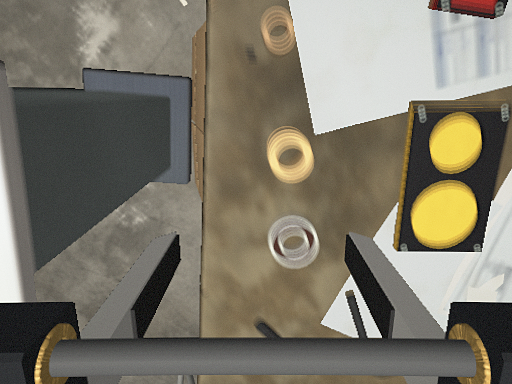

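The picture is motion-blurred, but the parts sit where predicted: the large bearing at (292,241) and brass at (290,153). I'll finish the move, then look while still.

Request:
{"api": "play_rows", "payload": {"moves": [{"claw": 1,"linear": [-60,27,5],"turn": [0,0,0]},{"claw": 1,"linear": [-60,27,5],"turn": [0,0,0]},{"claw": 1,"linear": [-60,27,5],"turn": [0,0,0]},{"claw": 1,"linear": [-60,27,5],"turn": [0,0,0]}]}}

```text
time_s: 1.7
ee_pos: [0.4465, 0.0039, 0.1605]
eef_rot: [-3.141, 0.002, 1.643]
force: [-0.1, 0.4, 0.2]
grip_width: 0.0939
```

```bash
python3 - <<'E'
from h import *
o=get_obs(); print(o['ee_pos'],o['eef_rot'],np.abs(o['joint_vel']).max())
im=vision.camera('wrist'); cv2.imwrite('pics/w2.png',im)
c=cam('wrist',o)
for p in ([.449,.004,.015],[.433,.098,.035],[.413,.204,.026],[.6,.047,.014],[.595,.12,.014],[.445,-.122,.009]): print(w2px(c,p).round(0))
E
```

```text
[0.44647383 0.00394717 0.16054353] [-3.14131261e+00  2.02235686e-03  1.64281284e+00] 0.006162155702194142
[[265. 183.]]
[[255.  79.]]
[[238. -72.]]
[[428. 150.]]
[[441.  66.]]
[[253. 292.]]
```

View pics/w2.png

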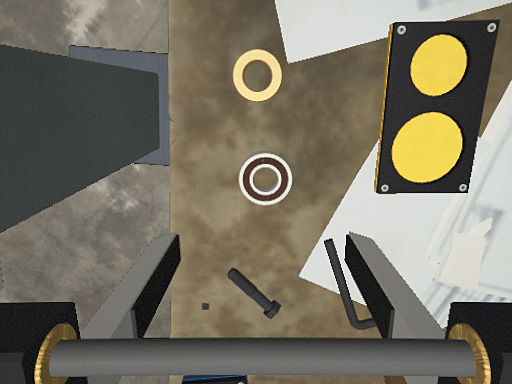

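A sharp view: brass bush at (257,75), large bearing at (265,179), bolt around (255,292), yellow cut-outs at (438,64) and (427,147).

```bash
cat >> seg.py <<'E'
def meas(c,im,lo,hi,box,z,amin=60,show=True):
    out=[]
    for k in blobs(im,lo,hi,box,amin):
        w=px2w(c,cv2.convexHull(k).reshape(-1,2),z)[:,:2].astype(np.float32)*1000
        (x,y),r=cv2.minEnclosingCircle(w); q=cv2.minAreaRect(w)
        M=cv2.moments(k); g=px2w(c,[[M['m10']/M['m00'],M['m01']/M['m00']]],z)[0,:2]*1000
        print('circ',np.round([x,y,2*r],1),'rect',np.round(q[0],1),np.round(q[1],1),round(q[2],1),'cen',g.round(1)); out.append((q,g))
    return out
E
python3 - <<'E'
from seg import *
im=cv2.imread('pics/w2.png')
c=cam('wrist',dict(ee_pos=[0.44647383,0.00394717,0.16054353],eef_rot=[-3.14131261,2.02235686e-03,1.64281284]))
print('ba');meas(c,im,(0,0,150),(180,70,255),(230,145,300,215),.015)
print('brass');meas(c,im,(10,60,150),(30,255,255),(225,40,290,108),.035)
print('yel');meas(c,im,(20,150,150),(32,255,255),(390,30,470,190),.012)
print('bolt');meas(c,im,(0,0,0),(180,255,75),(222,262,286,322),.009)
E
```

```text
ba
circ [448.5   7.2  52.5] rect [448.7   7.1] [50.8 52. ] 4.2 cen [448.6   7.8]
brass
circ [434.6 100.7  41. ] rect [434.6 100.9] [40.  40.6] 50.0 cen [434.6 101.2]
yel
circ [598.2  48.2  67. ] rect [598.7  48.1] [64.  65.9] 12.8 cen [598.8  49. ]
circ [592.8 120.6  50.1] rect [593.1 120.6] [48.6 48.1] 53.0 cen [593.1 121.2]
bolt
circ [ 444.8 -123.1   74.8] rect [ 446.9 -121. ] [20.1 74.5] 45.1 cen [ 446.5 -122.8]
```

```bash
python3 - <<'E'
from h import *
print(move(get_obs(),[.4485,.0070,.0085],1.646))
E
```

```text
(array([  3.2,   2.2, 152.1]), array([-0.    ,  0.0021, -0.0029]))
```

Request:
{"api": "play_rows", "payload": {"moves": [{"claw": 1,"linear": [3,2,60],"turn": [0,0,0]},{"claw": 1,"linear": [3,2,110],"turn": [0,0.002,0]},{"claw": 1,"linear": [3,2,140],"turn": [0,0.002,0]},{"claw": 1,"linear": [3,2,152],"turn": [0,0.002,0]},{"claw": 1,"linear": [3,2,152],"turn": [0,0.002,0]},{"claw": 0.4,"linear": [3,2,152],"turn": [0,0.002,0]},{"claw": 0.4,"linear": [3,2,152],"turn": [0,0.002,0]},{"claw": 0.4,"linear": [3,2,152],"turn": [0,0.002,0]}], "force": 20}}

```text
time_s: 2.75
ee_pos: [0.4486, 0.0068, 0.0092]
eef_rot: [3.141, 0.0, 1.643]
force: [-0.6, 0.1, 0.4]
grip_width: 0.0676
```

Request:
{"api": "play_rows", "payload": {"moves": [{"claw": 0.3,"linear": [0,0,0],"turn": [0,0,0]},{"claw": 0.3,"linear": [0,0,0],"turn": [0,0,0]},{"claw": 0.3,"linear": [0,0,0],"turn": [0,0,0]},{"claw": 0.3,"linear": [0,0,0],"turn": [0,0,0]},{"claw": 0.3,"linear": [0,0,-20],"turn": [0,0,0]},{"claw": 0.3,"linear": [0,0,-40],"turn": [0,0,0]},{"claw": 0.3,"linear": [0,0,-60],"turn": [0,0,0]},{"claw": 0.3,"linear": [0,0,-60],"turn": [0,0,0]}]}}

```text
time_s: 3.75
ee_pos: [0.4491, 0.0068, 0.0698]
eef_rot: [3.139, 0.0, 1.643]
force: [0.3, 0.6, -0.6]
grip_width: 0.0512
```

```bash
python3 - <<'E'
from h import *
o=get_obs()
print(o['ee_pos'],o['force'],o['grip_width'])
cv2.imwrite('pics/w3.png',vision.camera('wrist'))
print(move(o,[.599,.048,.070],1.646))
E
```

```text
[0.44905326 0.00676841 0.06982904] [ 0.32311605  0.62615107 -0.56895734] 0.051163418738687454
(array([ 30.3, 152.5,   0.2]), array([ 0.0029,  0.0005, -0.0029]))
```

View pics/w3.png

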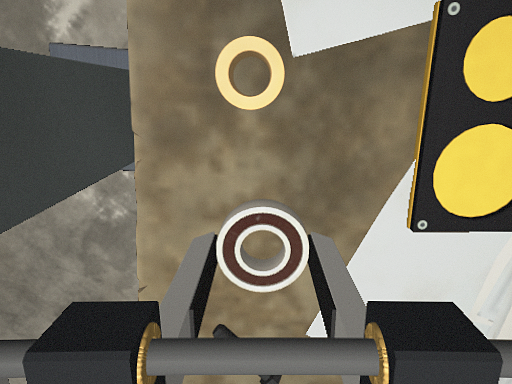

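The bearing is held level at (263,248) and the opening reads 51 mm. On to the cut-out.

Request:
{"api": "play_rows", "payload": {"moves": [{"claw": 0.3,"linear": [30,152,0],"turn": [0,0,0]},{"claw": 0.3,"linear": [30,152,0],"turn": [0,0,0]},{"claw": 0.3,"linear": [30,152,0],"turn": [0,0,0]},{"claw": 0.3,"linear": [30,152,0],"turn": [0,0,0]},{"claw": 0.3,"linear": [30,152,30],"turn": [0,0,0]},{"claw": 0.3,"linear": [30,152,30],"turn": [0,0,0]}]}}

```text
time_s: 4.55
ee_pos: [0.5957, 0.0474, 0.0364]
eef_rot: [-3.137, 0.0, 1.643]
force: [-0.2, 0.7, -0.7]
grip_width: 0.0513
```

```bash
python3 - <<'E'
from h import *
o=get_obs()
print(o['ee_pos'],o['eef_rot'],o['force'],o['grip_width'])
cv2.imwrite('pics/w4.png',vision.camera('wrist'))
print(move(o,[.599,.048,.0175],1.646))
E
```

```text
[0.59570486 0.04742752 0.03644767] [-3.13746656e+00  3.57228245e-05  1.64291341e+00] [-0.20159487  0.70448804 -0.66086229] 0.051271113891779095
(array([ 0.3,  3.4, 18.9]), array([-0.0041,  0.    , -0.0031]))
```

View pics/w4.png

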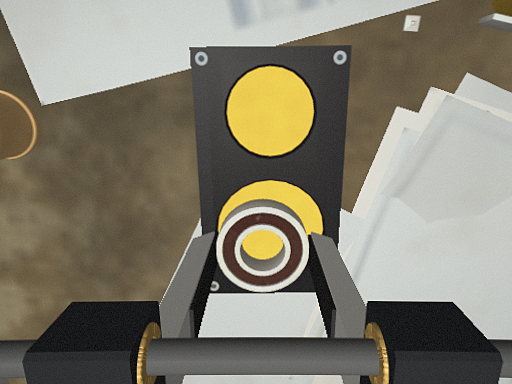

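```bash
python3 - <<'E'
from seg import *
o=get_obs(); c=cam('wrist',o)
meas(c,cv2.imread('pics/w4.png'),(20,140,140),(32,255,255),(200,50,340,300),.013)
E
```

```text
circ [597.1  38.2  26. ] rect [597.2  37.7] [22.6 22.4] 51.0 cen [597.2  37.8]
circ [601.4  49.3  66.6] rect [601.2  63.2] [66.5 35.6] 0.7 cen [605.4  67.4]
circ [595.6 120.9  50.3] rect [595.6 121. ] [49.7 49.6] 4.1 cen [595.5 121.9]
```

Request:
{"api": "play_rows", "payload": {"moves": [{"claw": 0.3,"linear": [0,4,8],"turn": [-0.004,0,0]},{"claw": 0.3,"linear": [0,4,15],"turn": [-0.004,0,0]},{"claw": 0.3,"linear": [0,4,19],"turn": [-0.004,0,0]},{"claw": 0.3,"linear": [0,4,19],"turn": [-0.004,0,0]},{"claw": 0.3,"linear": [0,4,19],"turn": [-0.004,0,0]}]}}

```text
time_s: 5.22
ee_pos: [0.6008, 0.0478, 0.0194]
eef_rot: [3.139, 0.0, 1.643]
force: [-0.4, 0.1, -0.9]
grip_width: 0.051
```

Request:
{"api": "play_rows", "payload": {"moves": [{"claw": 0.3,"linear": [0,0,2],"turn": [0.002,0,0]},{"claw": 0.3,"linear": [0,0,2],"turn": [0.002,0,0]},{"claw": 0.75,"linear": [0,0,2],"turn": [0.002,0,0]},{"claw": 0.75,"linear": [0,0,2],"turn": [0.002,0,0]},{"claw": 0.75,"linear": [0,0,-10],"turn": [0.002,0,0]},{"claw": 0.9,"linear": [0,0,-60],"turn": [0.002,0,0]},{"claw": 0.9,"linear": [0,0,-100],"turn": [0.002,0,0]},{"claw": 0.9,"linear": [0,0,-100],"turn": [0.002,0,0]}]}}

```text
time_s: 6.22
ee_pos: [0.6021, 0.0478, 0.1236]
eef_rot: [3.134, 0.001, 1.643]
force: [0.4, -1.0, -0.7]
grip_width: 0.0846
```

```bash
python3 - <<'E'
from h import *
o=get_obs()
cv2.imwrite('pics/w5.png',vision.camera('wrist'))
print(move(o,[.413,.315,.15],1.646))
E
```

```text
(array([ 280.1, -169.1,  -27.8]), array([ 0.0074,  0.0005, -0.003 ]))
```

View pics/w5.png

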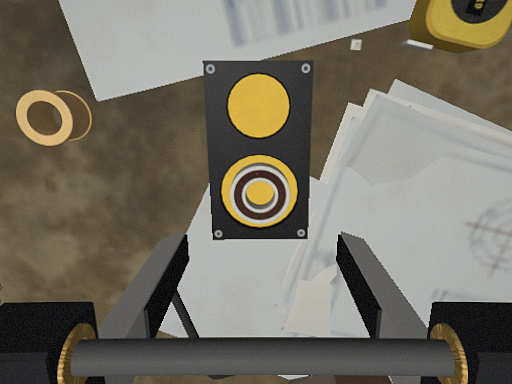

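The large bearing lies inside its cut-out at (260,192). Next is the small bearing.

Request:
{"api": "play_rows", "payload": {"moves": [{"claw": 1,"linear": [280,-169,-28],"turn": [0.007,0,-0.003]},{"claw": 1,"linear": [280,-169,-28],"turn": [0.007,0,-0.003]},{"claw": 1,"linear": [280,-169,-28],"turn": [0.007,0,-0.003]},{"claw": 1,"linear": [280,-169,-28],"turn": [0.007,0,-0.003]},{"claw": 1,"linear": [280,-169,-28],"turn": [0.007,0,-0.003]},{"claw": 1,"linear": [280,-169,-28],"turn": [0.007,0,-0.003]},{"claw": 1,"linear": [280,-169,-28],"turn": [0.007,0,-0.003]},{"claw": 1,"linear": [280,-169,-28],"turn": [0.007,0,-0.003]}]}}

```text
time_s: 7.28
ee_pos: [0.4129, 0.3138, 0.1478]
eef_rot: [-3.138, 0.001, 1.645]
force: [0.9, -1.0, -0.1]
grip_width: 0.0941
```

```bash
python3 - <<'E'
from seg import *
o=get_obs(); print(o['ee_pos'],o['eef_rot'],np.abs(o['joint_vel']).max())
im=vision.camera('wrist'); cv2.imwrite('pics/w6.png',im)
c=cam('wrist',o); print(w2px(c,[.413,.321,.011]))
E
```

```text
[0.41286609 0.31376341 0.14784549] [-3.13765957e+00  9.67971358e-04  1.64473118e+00] 0.007865378108761764
[[263.71180955 177.66367177]]
```

View pics/w6.png

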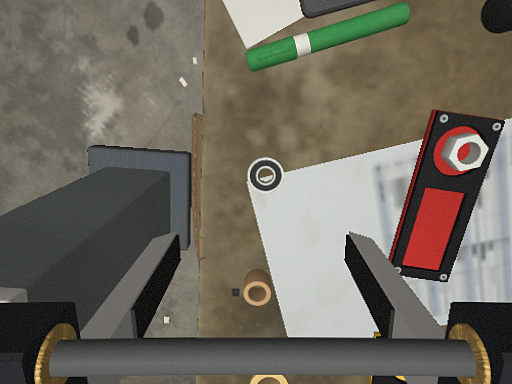

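Small bearing at (266,175), bronze top at (257,292), red slot near (433,228).

```bash
python3 - <<'E'
from seg import *
o=get_obs(); c=cam('wrist',o); im=cv2.imread('pics/w6.png')
print('seal');r=meas(c,im,(0,0,0),(180,255,80),(245,155,288,197),.011)
print('red');meas(c,im,(0,150,80),(8,255,255),(395,180,475,275),.010,300);meas(c,im,(172,150,80),(180,255,255),(395,180,475,275),.010,300)
print('nut hole');meas(c,im,(0,150,80),(8,255,255),(425,120,495,180),.010,300)
print(move(o,np.r_[r[0][0][0][0]/1e3,r[0][0][0][1]/1e3,.0068],1.646) if r else 0)
E
```

```text
seal
circ [414.3 323.3  28.9] rect [414.2 322.9] [28.3 28.1] 4.3 cen [414.3 323.5]
red
circ [581.2 280.6  89.5] rect [581.4 280.4] [82.8 38. ] 85.1 cen [581.6 282.2]
nut hole
circ [586.9 359.1  45.4] rect [583.8 359.1] [35.1 44.5] 1.0 cen [579.  359.1]
(array([  9.2,   2.4, 141.1]), array([-0.0039,  0.0008, -0.0018]))
```

Request:
{"api": "play_rows", "payload": {"moves": [{"claw": 0.8,"linear": [9,2,55],"turn": [-0.004,0,0]},{"claw": 0.8,"linear": [9,2,105],"turn": [-0.004,0,0]},{"claw": 0.8,"linear": [9,2,130],"turn": [-0.004,0,0]},{"claw": 0.8,"linear": [9,2,141.5],"turn": [-0.004,0,0]},{"claw": 0.8,"linear": [9,2,141.5],"turn": [-0.004,0,0]},{"claw": 0.8,"linear": [9,2,141.5],"turn": [-0.004,0,0]}]}}

```text
time_s: 8.07
ee_pos: [0.4145, 0.3228, 0.0076]
eef_rot: [3.14, -0.0, 1.644]
force: [0.6, 0.5, 0.3]
grip_width: 0.0751
```

Request:
{"api": "play_rows", "payload": {"moves": [{"claw": 0.15,"linear": [0,0,0.7],"turn": [0,0,0]},{"claw": 0.15,"linear": [0,0,0.7],"turn": [0,0,0]},{"claw": 0.15,"linear": [0,0,0.7],"turn": [0,0,0]},{"claw": 0.15,"linear": [0,0,0.7],"turn": [0,0,0]},{"claw": 0.15,"linear": [0,0,0.7],"turn": [0,0,0]},{"claw": 0.15,"linear": [0,0,0.7],"turn": [0,0,0]},{"claw": 0.15,"linear": [0,0,0.7],"turn": [0,0,0]}]}}

```text
time_s: 8.95
ee_pos: [0.4145, 0.3228, 0.0069]
eef_rot: [3.14, -0.0, 1.644]
force: [0.2, -0.0, 0.5]
grip_width: 0.0339
```

Request:
{"api": "play_rows", "payload": {"moves": [{"claw": 0.15,"linear": [0,0,0],"turn": [0,0,0]},{"claw": 0.15,"linear": [0,0,-10],"turn": [0,0,0]},{"claw": 0.15,"linear": [0,0,-30],"turn": [0,0,0]},{"claw": 0.15,"linear": [0,0,-60],"turn": [0,0,0]},{"claw": 0.15,"linear": [0,0,-60],"turn": [0,0,0]},{"claw": 0.15,"linear": [0,0,-60],"turn": [0,0,0]}]}}

```text
time_s: 9.7
ee_pos: [0.4141, 0.3226, 0.0664]
eef_rot: [3.14, 0.0, 1.644]
force: [-0.1, -0.0, -1.1]
grip_width: 0.0336
```

```bash
python3 - <<'E'
from h import *
o=get_obs()
cv2.imwrite('pics/w7.png',vision.camera('wrist'))
print(move(o,[.595,.121,.065],1.646))
E
```

```text
(array([-214.3,  165.6,    1.7]), array([ 0.0012,  0.0002, -0.0021]))
```

View pics/w7.png

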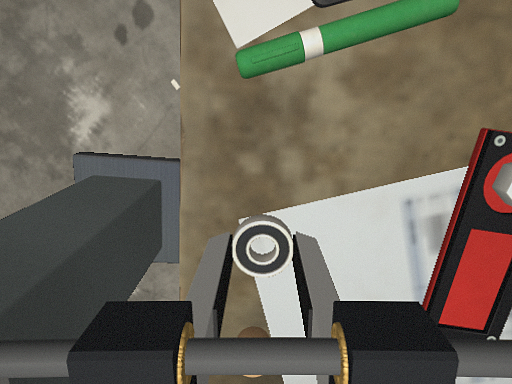

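The small bearing is held level at (263,248), opening 34 mm.

Request:
{"api": "play_rows", "payload": {"moves": [{"claw": 0.15,"linear": [-214,166,2],"turn": [0,0,-0.002]},{"claw": 0.15,"linear": [-214,166,2],"turn": [0,0,-0.002]},{"claw": 0.15,"linear": [-214,166,2],"turn": [0,0,-0.002]},{"claw": 0.15,"linear": [-214,166,2],"turn": [0,0,-0.002]},{"claw": 0.15,"linear": [-214,166,2],"turn": [0,0,-0.002]},{"claw": 0.15,"linear": [-214,166,2],"turn": [0,0,-0.002]},{"claw": 0.15,"linear": [-214,166,20],"turn": [0,0,-0.002]},{"claw": 0.15,"linear": [-214,166,25],"turn": [0,0,-0.002]}]}}

```text
time_s: 10.75
ee_pos: [0.5936, 0.1224, 0.0393]
eef_rot: [-3.139, 0.001, 1.648]
force: [0.0, -0.3, -0.0]
grip_width: 0.0339
```

```bash
python3 - <<'E'
from seg import *
o=get_obs();c=cam('wrist',o);print(o['ee_pos'],o['eef_rot'])
im=vision.camera('wrist');cv2.imwrite('pics/w8.png',im)
meas(c,im,(20,140,140),(32,255,255),(180,150,340,300),.014)
print(move(o,[.595,.121,.0158],1.646))
E
```

```text
[0.59359416 0.12235214 0.03932035] [-3.13931079e+00  7.21504727e-04  1.64755035e+00]
circ [598.1  72.3  46.9] rect [597.7  77.3] [46.9  9.9] 4.5 cen [597.5  77.4]
circ [594.  112.   15.6] rect [594.2 111.9] [12.4 12.7] 47.3 cen [594.1 111.8]
circ [594.3 123.9  48.8] rect [593.9 132.4] [48.6 28.5] 3.4 cen [593.9 134.9]
(array([-1.4,  1.4, 23.5]), array([-0.0023,  0.0007,  0.0015]))
```

View pics/w8.png

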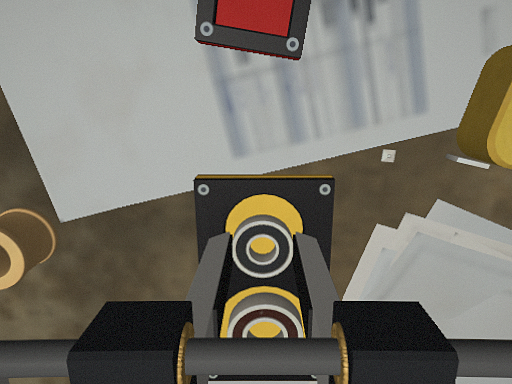

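Well centred over the small cut-out, so I'm lowering it.

Request:
{"api": "play_rows", "payload": {"moves": [{"claw": 0.15,"linear": [-1,1,10],"turn": [-0.002,0,0]},{"claw": 0.15,"linear": [-1,1,18],"turn": [-0.002,0,0]},{"claw": 0.15,"linear": [-1,1,23],"turn": [-0.002,0,0]},{"claw": 0.15,"linear": [-1,1,23],"turn": [-0.002,0,0]},{"claw": 0.15,"linear": [-1,1,23],"turn": [-0.002,0,0]}]}}

```text
time_s: 11.42
ee_pos: [0.595, 0.1213, 0.0166]
eef_rot: [3.141, 0.001, 1.647]
force: [0.3, 0.6, -0.6]
grip_width: 0.0338
```

Request:
{"api": "play_rows", "payload": {"moves": [{"claw": 0.15,"linear": [0,0,1],"turn": [0,0,0]},{"claw": 0.15,"linear": [0,0,1],"turn": [0,0,0]},{"claw": 0.55,"linear": [0,0,1],"turn": [0,0,0]},{"claw": 0.55,"linear": [0,0,1],"turn": [0,0,0]},{"claw": 0.6,"linear": [0,0,-10],"turn": [0,0,0]},{"claw": 0.9,"linear": [0,0,-60],"turn": [0,0,0]},{"claw": 0.9,"linear": [0,0,-110],"turn": [0,0,0]},{"claw": 0.9,"linear": [0,0,-120],"turn": [0,0,0]}]}}

```text
time_s: 12.42
ee_pos: [0.5963, 0.1216, 0.1411]
eef_rot: [3.135, 0.0, 1.647]
force: [0.1, -0.8, 0.4]
grip_width: 0.0826
```

```bash
python3 - <<'E'
from h import *
o=get_obs()
cv2.imwrite('pics/w9.png',vision.camera('wrist'))
# bush board x axis: y axis=(10,-61.4)
ya=np.arctan2(-61.4,10); print('board yaw',ya-np.pi/2)
print(move(o,[.4345,.101,.13],1.646))
E
```

```text
board yaw -2.980143747877375
(array([  -8.1, -163. ,   10.1]), array([0.0066, 0.0002, 0.0014]))
```

View pics/w9.png

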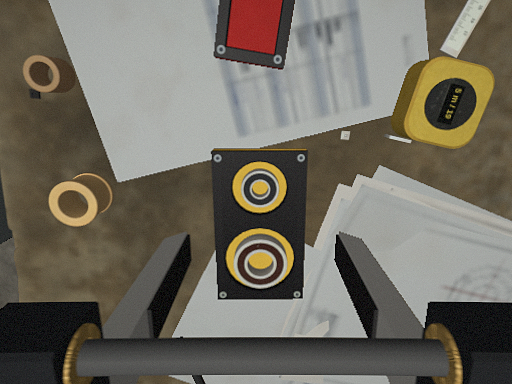

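Both bearings are home, at (260,190) and (261,258). Next, the brass bush.

Request:
{"api": "play_rows", "payload": {"moves": [{"claw": 1,"linear": [-8,-163,10],"turn": [0.007,0,-0.083]},{"claw": 1,"linear": [-8,-163,10],"turn": [0.007,0,-0.083]},{"claw": 1,"linear": [-8,-163,10],"turn": [0.007,0,-0.083]},{"claw": 1,"linear": [-8,-163,10],"turn": [0.007,0,-0.083]},{"claw": 1,"linear": [-8,-163,10],"turn": [0.007,0,-0.083]},{"claw": 1,"linear": [-8,-163,10],"turn": [0.007,0,-0.083]}]}}

```text
time_s: 13.22
ee_pos: [0.4348, 0.1011, 0.1291]
eef_rot: [-3.139, 0.001, 1.73]
force: [0.4, 0.4, -0.3]
grip_width: 0.0938
```

```bash
python3 - <<'E'
from seg import *
o=get_obs();c=cam('wrist',o);print(o['ee_pos'],o['eef_rot'])
im=vision.camera('wrist');cv2.imwrite('pics/w10.png',im)
print(w2px(c,[.4345,.101,.035]))
r=meas(c,im,(8,60,120),(30,255,255),(220,140,310,230),.035)
print(move(o,[.4345,.1008,.012],1.73))
E
```

```text
[0.43482137 0.10111586 0.12913573] [-3.13937079e+00  5.06674294e-04  1.73021127e+00]
[[262.30703639 198.51059126]]
circ [412.   70.1  14.5] rect [411.4  73.3] [14.5  7.3] 9.2 cen [412.1  72.4]
circ [428.2 101.8  63.3] rect [434.4 103. ] [40.9 58.6] 8.0 cen [433.4 103.9]
(array([-2.000e-01, -1.000e-01,  1.171e+02]), array([-0.0022,  0.0005,  0.0002]))
```

View pics/w10.png

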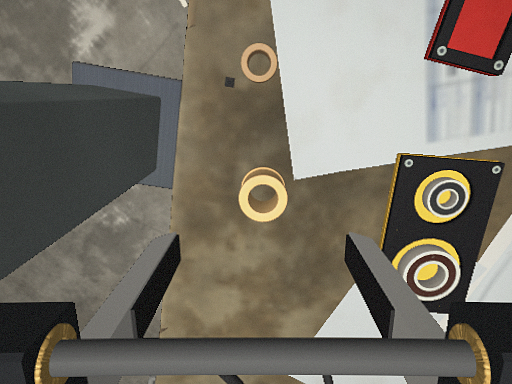

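The brass bush top at (263,198) matches the prediction of (262,198). Lowering.

Request:
{"api": "play_rows", "payload": {"moves": [{"claw": 0.85,"linear": [0,0,50],"turn": [-0.002,0,0]},{"claw": 0.85,"linear": [0,0,90],"turn": [-0.002,0,0]},{"claw": 0.8,"linear": [0,0,110],"turn": [-0.002,0,0]},{"claw": 0.7,"linear": [0,0,117],"turn": [-0.002,0,0]},{"claw": 0.6,"linear": [0,0,117],"turn": [-0.002,0,0]},{"claw": 0.25,"linear": [0,0,117],"turn": [-0.002,0,0]},{"claw": 0.25,"linear": [0,0,117],"turn": [-0.002,0,0]},{"claw": 0.25,"linear": [0,0,117],"turn": [-0.002,0,0]}], "force": 20}}

```text
time_s: 14.28
ee_pos: [0.4349, 0.1011, 0.0128]
eef_rot: [3.141, 0.0, 1.73]
force: [-0.9, 0.0, 5.9]
grip_width: 0.0407
```

Request:
{"api": "play_rows", "payload": {"moves": [{"claw": 0.25,"linear": [0,0,0],"turn": [0,0,0]},{"claw": 0.25,"linear": [0,0,0],"turn": [0,0,0]},{"claw": 0.25,"linear": [0,0,-10],"turn": [0,0,0]},{"claw": 0.25,"linear": [0,0,-30],"turn": [0,0,0]},{"claw": 0.25,"linear": [0,0,-60],"turn": [0,0,0]},{"claw": 0.25,"linear": [0,0,-70],"turn": [0,0,0]},{"claw": 0.25,"linear": [0,0,-70],"turn": [0,0,0]}]}}

```text
time_s: 15.15
ee_pos: [0.435, 0.1011, 0.083]
eef_rot: [3.14, 0.0, 1.73]
force: [-0.2, 0.7, -2.1]
grip_width: 0.0406
```

```bash
python3 - <<'E'
from h import *
o=get_obs()
cv2.imwrite('pics/w11.png',vision.camera('wrist'))
print(move(o,[.4125,-.2796,.08],1.73))
E
```

```text
(array([-372.3,  -82.6,    3. ]), array([0.002 , 0.0005, 0.0003]))
```

View pics/w11.png

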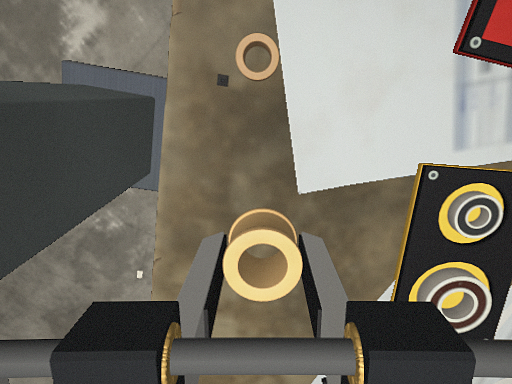

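The brass bush is held upright at (262,262), opening 41 mm. Carrying it to the bush board.

Request:
{"api": "play_rows", "payload": {"moves": [{"claw": 0.25,"linear": [-372,-83,3],"turn": [0.002,0,0]},{"claw": 0.25,"linear": [-372,-83,3],"turn": [0.002,0,0]},{"claw": 0.25,"linear": [-372,-83,3],"turn": [0.002,0,0]},{"claw": 0.25,"linear": [-372,-83,3],"turn": [0.002,0,0]},{"claw": 0.25,"linear": [-372,-83,3],"turn": [0.002,0,0]},{"claw": 0.25,"linear": [-372,-83,3],"turn": [0.002,0,0]},{"claw": 0.25,"linear": [-372,-83,3],"turn": [0.002,0,0]},{"claw": 0.25,"linear": [-372,-83,3],"turn": [0.002,0,0]}]}}

```text
time_s: 16.2
ee_pos: [0.4112, -0.2789, 0.0783]
eef_rot: [-3.139, -0.001, 1.729]
force: [-0.8, 0.6, -1.6]
grip_width: 0.0403
```

Request:
{"api": "play_rows", "payload": {"moves": [{"claw": 0.25,"linear": [0,0,0],"turn": [0,0,0]},{"claw": 0.25,"linear": [0,0,0],"turn": [0,0,0]}]}}

```text
time_s: 16.45
ee_pos: [0.4114, -0.2778, 0.0782]
eef_rot: [-3.139, -0.002, 1.731]
force: [-0.4, -0.0, -2.5]
grip_width: 0.0405
```

```bash
python3 - <<'E'
from seg import *
o=get_obs();c=cam('wrist',o);print(o['ee_pos'],o['eef_rot'],np.abs(o['joint_vel']).max())
im=vision.camera('wrist');cv2.imwrite('pics/w12.png',im)
meas(c,im,(100,120,60),(120,255,255),(100,0,420,384),.013)
print(w2px(c,[[.4125,-.2796,.012],[.4225,-.341,.012]]))
print(move(o,[.4125,-.2796,.0205],1.73))
E
```

```text
[ 0.41136511 -0.27781573  0.07816019] [-3.13860480e+00 -1.52668837e-03  1.73100812e+00] 0.0056368700159293685
circ [ 411.8 -277.    56.2] rect [ 410.8 -270.4] [55.8 39.7] 6.4 cen [ 410.6 -267.6]
circ [ 405.4 -240.3   71.8] rect [ 405.4 -240.3] [71.8  1.5] 9.3 cen [ 405.2 -240. ]
[[263.84977623 212.04658379]
 [263.78598746 285.01762853]]
(array([-2. ,  1. , 57.7]), array([-0.003 , -0.0015,  0.001 ]))
```

View pics/w12.png

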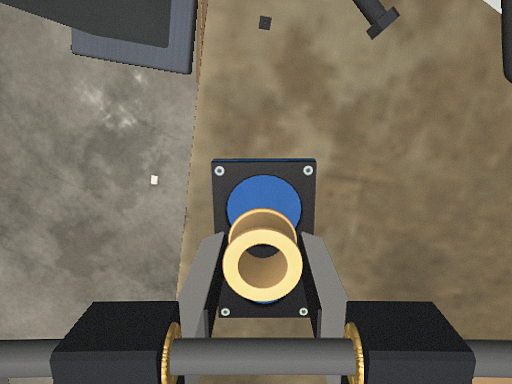

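Request:
{"api": "play_rows", "payload": {"moves": [{"claw": 0.25,"linear": [-1,0.5,25],"turn": [-0.003,0,0]},{"claw": 0.25,"linear": [-1,0.5,45],"turn": [-0.003,0,0]},{"claw": 0.25,"linear": [-1,0.5,54],"turn": [-0.003,0,0]},{"claw": 0.25,"linear": [-1,0.5,57],"turn": [-0.003,0,0]},{"claw": 0.25,"linear": [-1,0.5,57],"turn": [-0.003,0,0]}]}}

```text
time_s: 17.12
ee_pos: [0.4121, -0.279, 0.0217]
eef_rot: [3.141, -0.001, 1.731]
force: [0.0, -0.4, -1.8]
grip_width: 0.0408
```

Request:
{"api": "play_rows", "payload": {"moves": [{"claw": 0.25,"linear": [0,0,0.8],"turn": [0,0,0]},{"claw": 0.25,"linear": [0,0,0.8],"turn": [0,0,0]},{"claw": 0.65,"linear": [0,0,0.8],"turn": [0,0,0]},{"claw": 0.65,"linear": [0,0,0.8],"turn": [0,0,0]},{"claw": 0.65,"linear": [0,0,0.8],"turn": [0,0,0]},{"claw": 0.8,"linear": [0,0,-30],"turn": [0,0,0]},{"claw": 0.9,"linear": [0,0,-80],"turn": [0,0,0]},{"claw": 0.9,"linear": [0,0,-120],"turn": [0,0,0]}]}}

```text
time_s: 18.12
ee_pos: [0.4121, -0.2791, 0.1436]
eef_rot: [3.14, -0.0, 1.731]
force: [-0.5, -0.5, -0.1]
grip_width: 0.0842
```

```bash
python3 - <<'E'
from seg import *
o=get_obs();c=cam('wrist',o)
im=vision.camera('wrist');cv2.imwrite('pics/w13.png',im)
w11=cv2.imread('pics/w11.png')
c2=cam('wrist',dict(ee_pos=[.4350,.1011,.083],eef_rot=[3.14,0,1.73]))
print('bronze from w11');meas(c2,w11,(5,60,100),(30,200,255),(232,30,282,82),.026)
print(move(o,[.413,.205,.13],1.73))
E
```

```text
bronze from w11
circ [413.7 204.8  42. ] rect [414.3 205.3] [31.7 29.8] 9.2 cen [413.3 205.5]
(array([477.8,  78. ,  13.8]), array([ 0.0013, -0.0002,  0.0009]))
```

View pics/w13.png

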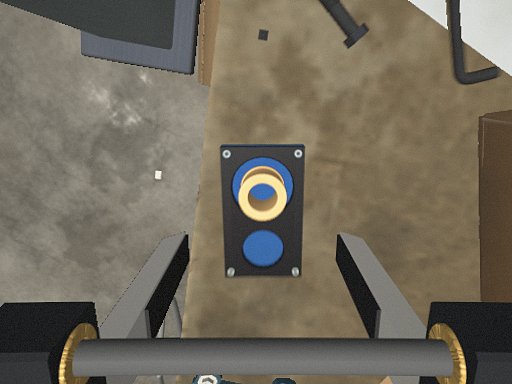

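The brass bush stands in its cut-out at (263,192). Next, the bronze.

Request:
{"api": "play_rows", "payload": {"moves": [{"claw": 0.9,"linear": [478,78,14],"turn": [0,0,0]},{"claw": 0.9,"linear": [478,78,14],"turn": [0,0,0]},{"claw": 0.9,"linear": [478,78,14],"turn": [0,0,0]},{"claw": 0.9,"linear": [478,78,14],"turn": [0,0,0]},{"claw": 0.9,"linear": [478,78,14],"turn": [0,0,0]},{"claw": 0.9,"linear": [478,78,14],"turn": [0,0,0]},{"claw": 0.9,"linear": [478,78,14],"turn": [0,0,0]},{"claw": 0.9,"linear": [478,78,14],"turn": [0,0,0]}]}}

```text
time_s: 19.18
ee_pos: [0.414, 0.2064, 0.1326]
eef_rot: [3.136, 0.005, 1.732]
force: [-0.4, -0.9, -0.5]
grip_width: 0.0846
```

```bash
python3 - <<'E'
from h import *
print(move(get_obs(),[.4137,.205,.13],1.73))
E
```

```text
(array([-1.3, -0.6,  2.6]), array([0.006 , 0.0045, 0.0024]))
```

Request:
{"api": "play_rows", "payload": {"moves": [{"claw": 0.8,"linear": [-1,0,3],"turn": [0.003,0.003,0]},{"claw": 0.8,"linear": [-1,0,3],"turn": [0.003,0.003,0]}]}}

```text
time_s: 19.42
ee_pos: [0.414, 0.2049, 0.1292]
eef_rot: [3.139, 0.002, 1.733]
force: [-0.5, 0.3, -0.6]
grip_width: 0.0751
```

```bash
python3 - <<'E'
from seg import *
o=get_obs();c=cam('wrist',o);print(o['ee_pos'],o['eef_rot'],np.abs(o['joint_vel']).max())
im=vision.camera('wrist');cv2.imwrite('pics/w14.png',im)
print(w2px(c,[.4137,.205,.026]))
r=meas(c,im,(5,60,90),(30,255,255),(225,150,300,230),.026)
print(move(o,[.4137,.205,.010],1.73))
E
```

```text
[0.41400388 0.20487955 0.12917853] [3.13943439e+00 1.83978133e-03 1.73264885e+00] 0.023224591035838713
[[261.86802186 194.97065053]]
circ [402.  206.8  81.9] rect [404.8 207.2] [48.1 70. ] 9.2 cen [401.1 214.1]
(array([  0.4,  -0.5, 119.2]), array([0.0022, 0.0018, 0.0027]))
```

View pics/w14.png

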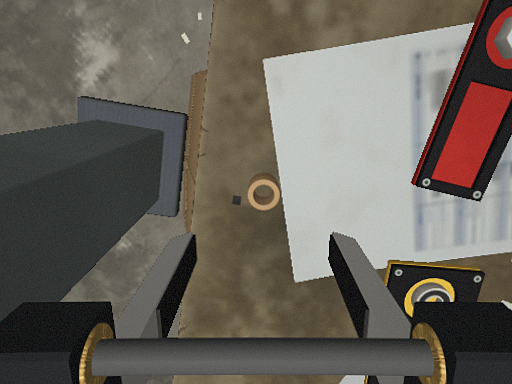

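The bronze bush is at (264,194). A small dark chip at (237,200) lies in the jaws' path, so I'll turn the jaws away from it.

Request:
{"api": "play_rows", "payload": {"moves": [{"claw": 0.65,"linear": [0,0,0],"turn": [0,0,1.2]},{"claw": 0.65,"linear": [0,0,0],"turn": [0,0,1.2]},{"claw": 0.65,"linear": [0,0,0],"turn": [0,0,1.2]},{"claw": 0.65,"linear": [0,0,0],"turn": [0,0,1.2]},{"claw": 0.65,"linear": [0,0,0],"turn": [0,0,1.2]},{"claw": 0.65,"linear": [0,0,0],"turn": [0,0,1.2]},{"claw": 0.65,"linear": [0,0,0],"turn": [0,0,1.2]},{"claw": 0.65,"linear": [0,0,0],"turn": [0,0,1.2]}]}}

```text
time_s: 20.48
ee_pos: [0.4145, 0.2035, 0.1296]
eef_rot: [3.139, -0.002, 0.531]
force: [-0.5, -0.3, -0.1]
grip_width: 0.0609
```

```bash
python3 - <<'E'
from seg import *
o=get_obs();c=cam('wrist',o);print(o['ee_pos'],o['eef_rot'],np.abs(o['joint_vel']).max())
im=vision.camera('wrist');cv2.imwrite('pics/w15.png',im)
print(w2px(c,[.4137,.205,.026]))
print(move(o,[.4142,.205,.0095],o['eef_rot'][2]))
E
```

```text
[0.41445086 0.20348448 0.12958496] [ 3.13888443e+00 -1.97372830e-03  5.30553501e-01] 0.04231024325214509
[[259.99032944 195.06556458]]
(array([  0.3,  -1.8, 120.1]), array([ 0.0027, -0.002 , -0.    ]))
```

View pics/w15.png

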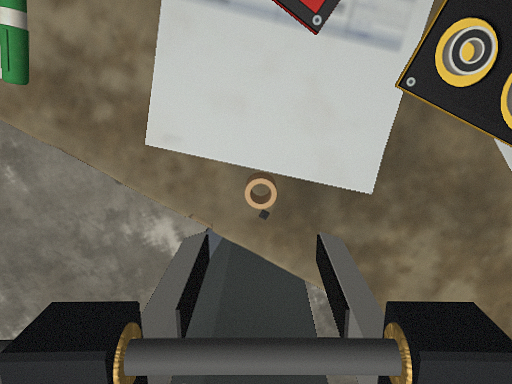

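The chip now sits outside the jaw line at (264,214), and the bush is centred at (261,194).

Request:
{"api": "play_rows", "payload": {"moves": [{"claw": 0.65,"linear": [0,-1.5,50],"turn": [0.003,-0.002,0]},{"claw": 0.65,"linear": [0,-1.5,95],"turn": [0.003,-0.002,0]},{"claw": 0.65,"linear": [0,-1.5,115],"turn": [0.003,-0.002,0]},{"claw": 0.65,"linear": [0,-1.5,120],"turn": [0.003,-0.002,0]},{"claw": 0.4,"linear": [0,-1.5,120],"turn": [0.003,-0.002,0]},{"claw": 0.1,"linear": [0,-1.5,120],"turn": [0.003,-0.002,0]},{"claw": 0.1,"linear": [0,-1.5,120],"turn": [0.003,-0.002,0]},{"claw": 0.1,"linear": [0,-1.5,120],"turn": [0.003,-0.002,0]}], "force": 20}}

```text
time_s: 21.52
ee_pos: [0.4142, 0.2049, 0.01]
eef_rot: [-3.141, -0.001, 0.532]
force: [-0.2, -0.0, 3.8]
grip_width: 0.0278
```

Request:
{"api": "play_rows", "payload": {"moves": [{"claw": 0.1,"linear": [0,0,0],"turn": [0,0,0]},{"claw": 0.1,"linear": [0,0,0],"turn": [0,0,0]},{"claw": 0.1,"linear": [0,0,-10],"turn": [0,0,0]},{"claw": 0.1,"linear": [0,0,-30],"turn": [0,0,0]},{"claw": 0.1,"linear": [0,0,-60],"turn": [0,0,0]},{"claw": 0.1,"linear": [0,0,-70],"turn": [0,0,0]},{"claw": 0.1,"linear": [0,0,-70],"turn": [0,0,0]}]}}

```text
time_s: 22.4
ee_pos: [0.4144, 0.2049, 0.0803]
eef_rot: [-3.142, -0.002, 0.532]
force: [-0.1, -0.5, -0.6]
grip_width: 0.0274
```

```bash
python3 - <<'E'
from seg import *
o=get_obs();c=cam('wrist',o)
im=vision.camera('wrist');cv2.imwrite('pics/w16.png',im)
c13=cam('wrist',dict(ee_pos=[.4121,-.2791,.1436],eef_rot=[3.14,0,1.731]))
print('blue small');meas(c13,cv2.imread('pics/w13.png'),(100,120,60),(120,255,255),(225,222,300,275),.013)
print(move(o,[.4225,-.341,.08],1.73))
E
```

```text
blue small
circ [ 422.4 -340.7   40.3] rect [ 422.8 -341. ] [39.5 38.6] 56.1 cen [ 422.5 -340.6]
(array([-2.700e+02,  4.745e+02, -2.000e-01]), array([ 1.1000e-03, -1.6000e-03, -1.1978e+00]))
```

View pics/w16.png

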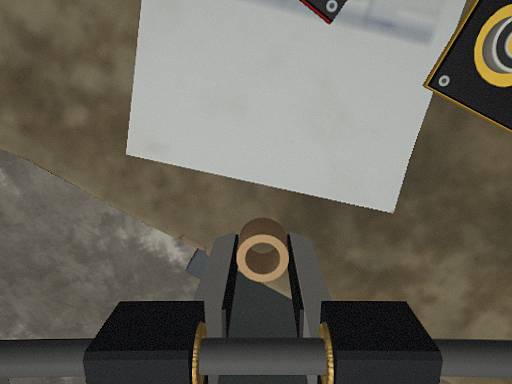

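The bronze bush is held at (262,258). Carrying it and turning back.

Request:
{"api": "play_rows", "payload": {"moves": [{"claw": 0.1,"linear": [-270,474,-15],"turn": [0,0,-1.198]},{"claw": 0.1,"linear": [-270,474,-15],"turn": [0,0,-1.198]},{"claw": 0.1,"linear": [-270,474,-15],"turn": [0,0,-1.198]},{"claw": 0.1,"linear": [-270,474,-15],"turn": [0,0,-1.198]},{"claw": 0.1,"linear": [-270,474,-15],"turn": [0,0,-1.198]},{"claw": 0.1,"linear": [-270,474,-15],"turn": [0,0,-1.198]},{"claw": 0.1,"linear": [-270,474,-15],"turn": [0,0,-1.198]},{"claw": 0.1,"linear": [-270,474,-15],"turn": [0,0,-1.198]}]}}

```text
time_s: 23.45
ee_pos: [0.4213, -0.2251, 0.0903]
eef_rot: [-3.141, -0.002, 1.735]
force: [1.5, 0.9, -0.5]
grip_width: 0.0276
```

```bash
python3 - <<'E'
from h import *
print(move(get_obs(),[.4225,-.3408,.07],1.73))
E
```

```text
(array([-114.4,  -17.7,   20.1]), array([-0.0008, -0.0015,  0.0049]))
```

Request:
{"api": "play_rows", "payload": {"moves": [{"claw": 0.1,"linear": [-114,-18,0],"turn": [0,-0.001,0.004]},{"claw": 0.1,"linear": [-114,-18,0],"turn": [0,-0.001,0.004]},{"claw": 0.1,"linear": [-114,-18,20],"turn": [0,-0.001,0.004]},{"claw": 0.1,"linear": [-114,-18,30],"turn": [0,-0.001,0.004]},{"claw": 0.1,"linear": [-114,-18,30],"turn": [0,-0.001,0.004]},{"claw": 0.1,"linear": [-114,-18,30],"turn": [0,-0.001,0.004]}]}}

```text
time_s: 24.2
ee_pos: [0.4225, -0.3401, 0.0606]
eef_rot: [-3.141, -0.0, 1.732]
force: [0.2, 0.4, -1.2]
grip_width: 0.0276
```

```bash
python3 - <<'E'
from seg import *
o=get_obs();c=cam('wrist',o);print(o['ee_pos'],o['eef_rot'],np.abs(o['joint_vel']).max())
im=vision.camera('wrist');cv2.imwrite('pics/w17.png',im)
meas(c,im,(100,120,60),(120,255,255),(210,180,310,300),.013)
print(move(o,[.4225,-.3408,.0185],1.73))
E
```

```text
[ 0.42250443 -0.3401088   0.06060945] [-3.14119339e+00 -7.95557522e-05  1.73172629e+00] 0.006848136430457917
circ [ 422.  -338.6   39.5] rect [ 421.4 -335. ] [39.3 29.2] 7.9 cen [ 421.2 -333.4]
(array([-0.7, -0.1, 42.1]), array([-0.0004, -0.0001,  0.0017]))
```

View pics/w17.png

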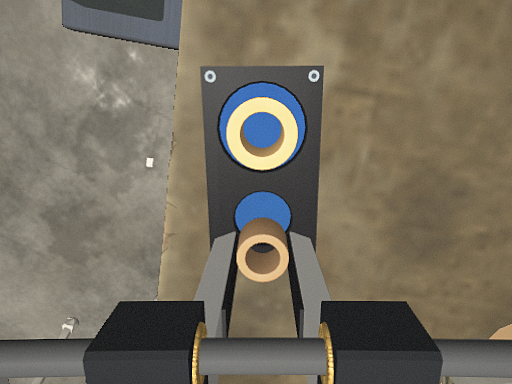

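Request:
{"api": "play_rows", "payload": {"moves": [{"claw": 0.1,"linear": [0,0,20],"turn": [0,0,0]},{"claw": 0.1,"linear": [0,0,34],"turn": [0,0,0]},{"claw": 0.1,"linear": [0,0,40],"turn": [0,0,0]},{"claw": 0.1,"linear": [0,0,42],"turn": [0,0,0]},{"claw": 0.1,"linear": [0,0,42],"turn": [0,0,0]},{"claw": 0.1,"linear": [0,0,42],"turn": [0,0,0]}]}}

```text
time_s: 25.0
ee_pos: [0.4227, -0.3404, 0.0192]
eef_rot: [3.141, 0.001, 1.732]
force: [-0.5, 0.2, -0.7]
grip_width: 0.0275
```

Request:
{"api": "play_rows", "payload": {"moves": [{"claw": 0.1,"linear": [0,0,1],"turn": [0,0,0]},{"claw": 0.1,"linear": [0,0,1],"turn": [0,0,0]},{"claw": 0.5,"linear": [0,0,1],"turn": [0,0,0]},{"claw": 0.5,"linear": [0,0,1],"turn": [0,0,0]},{"claw": 0.5,"linear": [0,0,1],"turn": [0,0,0]},{"claw": 0.6,"linear": [0,0,-30],"turn": [0,0,0]},{"claw": 0.7,"linear": [0,0,-80],"turn": [0,0,0]},{"claw": 0.7,"linear": [0,0,-120],"turn": [0,0,0]}]}}

```text
time_s: 26.0
ee_pos: [0.4227, -0.3404, 0.1411]
eef_rot: [3.141, 0.001, 1.732]
force: [0.1, 1.1, 0.3]
grip_width: 0.0657
```

```bash
python3 - <<'E'
from seg import *
o=get_obs();c=cam('wrist',o);print(o['ee_pos'])
im=vision.camera('wrist');cv2.imwrite('pics/w18.png',im)
E
```

```text
[ 0.42274538 -0.34038585  0.14110143]
```

View pics/w18.png

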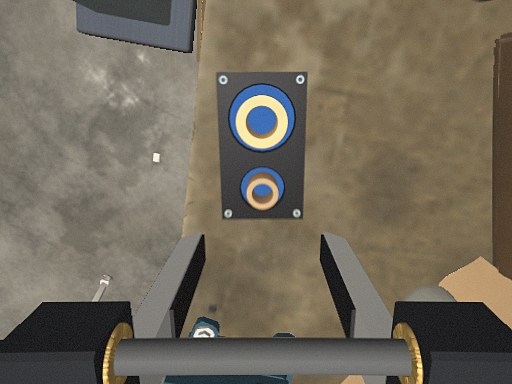

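Both bushes stand in their cut-outs, at (262,120) and (262,190). Last, the bolt.

```bash
python3 - <<'E'
from h import *
print(move(get_obs(),[.446,-.122,.14],2.44))
E
```

```text
(array([213.3,  56.7,   5. ]), array([ 0.0024,  0.0082, -0.7083]))
```

Request:
{"api": "play_rows", "payload": {"moves": [{"claw": 0.6,"linear": [213,57,1],"turn": [0,0,-0.708]},{"claw": 0.6,"linear": [213,57,1],"turn": [0,0,-0.708]},{"claw": 0.6,"linear": [213,57,1],"turn": [0,0,-0.708]},{"claw": 0.6,"linear": [213,57,1],"turn": [0,0,-0.708]},{"claw": 0.6,"linear": [213,57,1],"turn": [0,0,-0.708]},{"claw": 0.6,"linear": [213,57,1],"turn": [0,0,-0.708]},{"claw": 0.6,"linear": [213,57,1],"turn": [0,0,-0.708]},{"claw": 0.6,"linear": [213,57,1],"turn": [0,0,-0.708]}]}}

```text
time_s: 27.05
ee_pos: [0.4462, -0.123, 0.1439]
eef_rot: [-3.141, 0.008, 2.438]
force: [0.1, 0.4, 0.0]
grip_width: 0.0566
```

```bash
python3 - <<'E'
from seg import *
o=get_obs();c=cam('wrist',o);print(o['ee_pos'],o['eef_rot'],np.abs(o['joint_vel']).max())
im=vision.camera('wrist');cv2.imwrite('pics/w19.png',im)
meas(c,im,(0,0,0),(180,255,75),(230,135,295,245),.009,150)
E
```

```text
[ 0.44619439 -0.12297183  0.14393139] [-3.14088587  0.00815314  2.43785465] 0.004594044671722929
circ [ 445.1 -122.    71.1] rect [ 445.  -121.9] [20.4 70.2] 49.7 cen [ 445.8 -122.9]
```

View pics/w19.png

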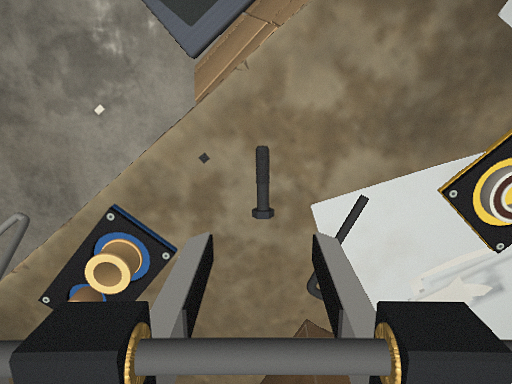

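The bolt is upright in the image on column 262, from (262,147) to its head at (262,213). The jaws are square to it.

```bash
python3 - <<'E'
from h import *
print(move(get_obs(),[.4486,-.125,.0065],2.438))
E
```

```text
(array([ -2.1,   0. , 137.4]), array([-0.0007,  0.0081,  0.0002]))
```

Request:
{"api": "play_rows", "payload": {"moves": [{"claw": 0.6,"linear": [-2,0,55],"turn": [0,0.008,0]},{"claw": 0.6,"linear": [-2,0,105],"turn": [0,0.008,0]},{"claw": 0.6,"linear": [-2,0,130],"turn": [0,0.008,0]},{"claw": 0.6,"linear": [-2,0,137.5],"turn": [0,0.008,0]},{"claw": 0.4,"linear": [-2,0,137.5],"turn": [0,0.008,0]},{"claw": 0.2,"linear": [-2,0,137.5],"turn": [0,0.008,0]},{"claw": 0.2,"linear": [-2,0,137.5],"turn": [0,0.008,0]},{"claw": 0.2,"linear": [-2,0,137.5],"turn": [0,0.008,0]}], "force": 20}}

```text
time_s: 28.1
ee_pos: [0.4488, -0.125, 0.0069]
eef_rot: [-3.141, 0.001, 2.438]
force: [-0.5, 0.1, -0.6]
grip_width: 0.0208
```

Request:
{"api": "play_rows", "payload": {"moves": [{"claw": 0,"linear": [0,0,0],"turn": [0,0,0]},{"claw": 0,"linear": [0,0,0],"turn": [0,0,0]},{"claw": 0,"linear": [0,0,0],"turn": [0,0,0]},{"claw": 0,"linear": [0,0,-10],"turn": [0,0,0]},{"claw": 0,"linear": [0,0,-30],"turn": [0,0,0]},{"claw": 0,"linear": [0,0,-60],"turn": [0,0,0]},{"claw": 0,"linear": [0,0,-70],"turn": [0,0,0]},{"claw": 0,"linear": [0,0,-70],"turn": [0,0,0]}], "force": 25}}

```text
time_s: 29.1
ee_pos: [0.4488, -0.125, 0.0771]
eef_rot: [-3.142, 0.002, 2.438]
force: [-0.3, 0.3, -1.0]
grip_width: 0.0114
```

```bash
python3 - <<'E'
from h import *
o=get_obs();cv2.imwrite('pics/w20.png',vision.camera('wrist'))
u=np.array([np.cos(1.492),np.sin(1.492)]) # tail direction = tool x; head opposite; TCP is 5 mm toward head from centre
t=np.array([.5820,.2800])-.005*u; print(t)
print(move(o,[*t,.09],1.492))
E
```

```text
[0.58160643 0.27501551]
(array([157.4, 390.9, -13.2]), array([8.000e-04, 1.700e-03, 9.463e-01]))
```

View pics/w20.png

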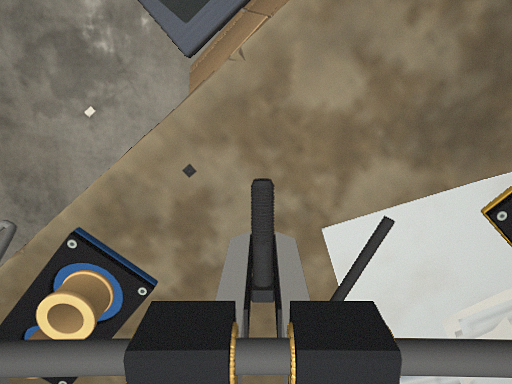

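The bolt is held level, its tail at (262,182). Carrying it to the red slot.

Request:
{"api": "play_rows", "payload": {"moves": [{"claw": 0,"linear": [157,391,-13],"turn": [0,0.002,0.946]},{"claw": 0,"linear": [157,391,-13],"turn": [0,0.002,0.946]},{"claw": 0,"linear": [157,391,-13],"turn": [0,0.002,0.946]},{"claw": 0,"linear": [157,391,-13],"turn": [0,0.002,0.946]},{"claw": 0,"linear": [157,391,-13],"turn": [0,0.002,0.946]},{"claw": 0,"linear": [157,391,-13],"turn": [0,0.002,0.946]},{"claw": 0,"linear": [157,391,-13],"turn": [0,0.002,0.946]},{"claw": 0,"linear": [157,391,-13],"turn": [0,0.002,0.946]}]}}

```text
time_s: 30.15
ee_pos: [0.5812, 0.278, 0.0871]
eef_rot: [-3.139, -0.0, 1.495]
force: [-1.3, 0.1, -1.0]
grip_width: 0.011
```

```bash
python3 - <<'E'
from h import *
print(move(get_obs(),[.5816,.275,.06],1.492))
E
```

```text
(array([-2.9,  0.7, 27.1]), array([-0.0025, -0.0003,  0.003 ]))
```

Request:
{"api": "play_rows", "payload": {"moves": [{"claw": 0,"linear": [-3,0.5,20],"turn": [-0.002,0,0.003]},{"claw": 0,"linear": [-3,0.5,27],"turn": [-0.002,0,0.003]},{"claw": 0,"linear": [-3,0.5,27],"turn": [-0.002,0,0.003]},{"claw": 0,"linear": [-3,0.5,27],"turn": [-0.002,0,0.003]}]}}

```text
time_s: 30.65
ee_pos: [0.5817, 0.2748, 0.0607]
eef_rot: [3.141, -0.001, 1.492]
force: [-0.2, 0.0, -0.1]
grip_width: 0.0115
```

```bash
python3 - <<'E'
from seg import *
o=get_obs();c=cam('wrist',o);print(o['ee_pos'],o['eef_rot'],np.abs(o['joint_vel']).max())
im=vision.camera('wrist');cv2.imwrite('pics/w21.png',im)
meas(c,im,(0,150,70),(8,255,255),(190,100,330,330),.013,100)
# projected slot corners
u=np.array([np.cos(1.492),np.sin(1.492)]);v=np.array([u[1],-u[0]])
print(w2px(c,[[*(np.array([.582,.28])+a*.042*u+b*.02*v),.014] for a,b in((1,1),(1,-1),(-1,-1),(-1,1))]).round())
print(move(o,[.5816,.275,.0155],1.492))
E
```

```text
[0.58171805 0.27477634 0.0606978 ] [ 3.14148212e+00 -6.24496655e-04  1.49161880e+00] 0.0066417565617416
circ [582.2 291.8  71.2] rect [582.3 292. ] [60.2 39.3] 85.4 cen [582.7 298. ]
circ [589.5 353.8  15.2] rect [589.4 352. ] [ 4.3 15.2] 85.5 cen [589.1 352.5]
circ [587.5 353.   43.2] rect [586.9 345.5] [17.4 43.2] 85.5 cen [584.9 344.8]
[[293. 151.]
 [232. 151.]
 [235. 266.]
 [290. 266.]]
(array([ 0.2, -0.1, 45.2]), array([ 0.0001, -0.0006, -0.0004]))
```

View pics/w21.png

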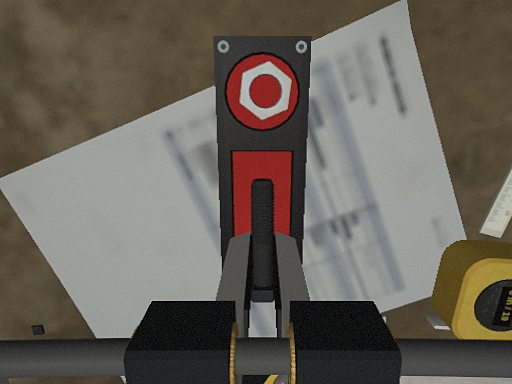

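The slot's far corners at (232,151) and (293,151) match the projection, and the bolt is aligned over it. Lowering.

Request:
{"api": "play_rows", "payload": {"moves": [{"claw": 0,"linear": [0,0,20],"turn": [0,0,0]},{"claw": 0,"linear": [0,0,36],"turn": [0,0,0]},{"claw": 0,"linear": [0,0,43],"turn": [0,0,0]},{"claw": 0,"linear": [0,0,45],"turn": [0,0,0]},{"claw": 0,"linear": [0,0,45],"turn": [0,0,0]},{"claw": 0,"linear": [0,0,45],"turn": [0,0,0]}]}}

```text
time_s: 31.45
ee_pos: [0.582, 0.275, 0.0163]
eef_rot: [3.14, -0.001, 1.492]
force: [0.1, 1.0, -1.0]
grip_width: 0.0108
```

Request:
{"api": "play_rows", "payload": {"moves": [{"claw": 0.3,"linear": [0,0,0.5],"turn": [0,0,0]},{"claw": 0.3,"linear": [0,0,0.5],"turn": [0,0,0]},{"claw": 0.3,"linear": [0,0,0.5],"turn": [0,0,0]},{"claw": 0.35,"linear": [0,0,0],"turn": [0,0,0]},{"claw": 0.4,"linear": [0,0,-30],"turn": [0,0,0]},{"claw": 0.6,"linear": [0,0,-80],"turn": [0,0,0]},{"claw": 0.6,"linear": [0,0,-130],"turn": [0,0,0]},{"claw": 0.6,"linear": [0,0,-130],"turn": [0,0,0]}]}}

```text
time_s: 32.45
ee_pos: [0.5834, 0.2755, 0.1508]
eef_rot: [3.134, -0.004, 1.492]
force: [0.0, 0.4, -0.6]
grip_width: 0.0564
```

```bash
python3 - <<'E'
from h import *
o=get_obs();cv2.imwrite('pics/w22.png',vision.camera('wrist'))
print(move(o,[.40,.20,.30],1.646))
E
```

```text
(array([ -89.1, -175.7, -150.9]), array([ 0.0079, -0.0038, -0.1543]))
```

View pics/w22.png

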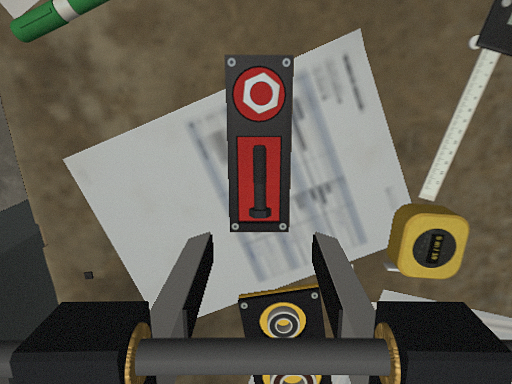

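The bolt lies fully in the slot, head at (260,213) short of the slot's end at row 222. I'll back the arm off and check from above.

Request:
{"api": "play_rows", "payload": {"moves": [{"claw": 0.6,"linear": [-89,-176,-150],"turn": [0.008,-0.004,-0.15]},{"claw": 0.6,"linear": [-89,-176,-150],"turn": [0.008,-0.004,-0.15]},{"claw": 0.6,"linear": [-89,-176,-150],"turn": [0.008,-0.004,-0.15]},{"claw": 0.6,"linear": [-89,-176,-150],"turn": [0.008,-0.004,-0.15]},{"claw": 0.6,"linear": [-89,-176,-150],"turn": [0.008,-0.004,-0.15]},{"claw": 0.6,"linear": [-89,-176,-150],"turn": [0.008,-0.004,-0.15]},{"claw": 0.6,"linear": [-89,-176,-150],"turn": [0.008,-0.004,-0.15]},{"claw": 0.6,"linear": [-89,-176,-150],"turn": [0.008,-0.004,-0.15]}]}}

```text
time_s: 33.5
ee_pos: [0.3996, 0.2, 0.2958]
eef_rot: [-3.135, 0.002, 1.642]
force: [0.2, -0.6, -0.6]
grip_width: 0.0562
```

```bash
python3 - <<'E'
from h import *
a=vision.camera('top')[150:260,135:395]; b=vision.camera('scene')[125:325,120:390]
cv2.imwrite('pics/fin_top.png',cv2.resize(a,None,fx=3,fy=3,interpolation=cv2.INTER_CUBIC))
cv2.imwrite('pics/fin_scene.png',cv2.resize(b,None,fx=2.9,fy=2.9,interpolation=cv2.INTER_CUBIC))
E
```

```text
(no output)
```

View pics/fin_top.png

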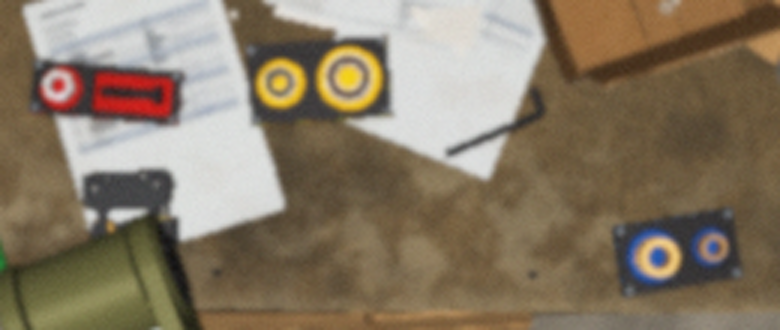

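View pics/fin_scene.png

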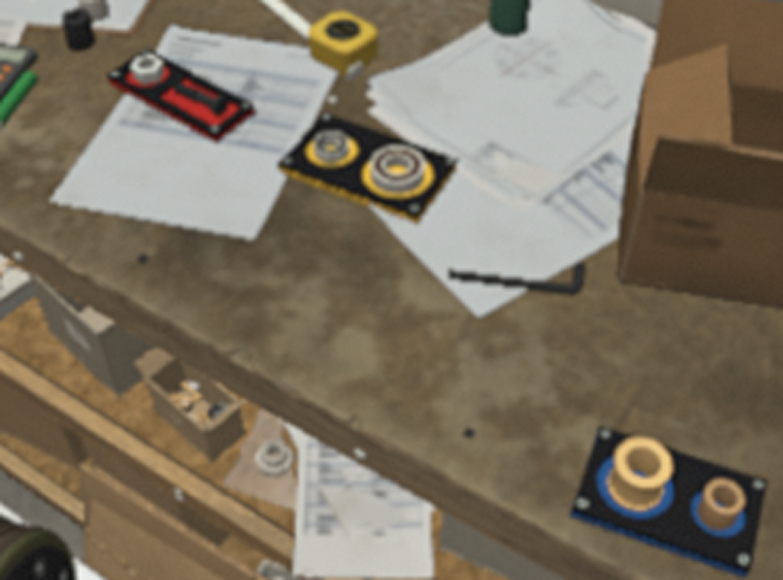

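Both views show all five parts in their cut-outs: bolt at crop (205,95), bearings at (330,145) and (398,168), bushes upright at (640,475) and (722,503). The arm is clear.

```bash
python3 -c "
from station import hand_in
print(hand_in())"
```

```text
the job is handed in; nothing more can be done
None
```

All five parts are on their boards and released, and I handed the job in at about 33.6 s of the 144 s limit. I placed them in the order you listed: large bearing, small bearing, brass bush, bronze bush, bolt.

- **Last checks:** the wrist picture after each release, and the top and scene pictures at the end, showed both bearings flat in the yellow cut-outs. Both bushes stood upright in the blue cut-outs, and the bolt lay inside the red slot. The arm was clear of everything.
- **Forces:** the highest force reading I saw was about 6 N, while gripping the brass bush.
- **Disagreements:** the camera estimates of the cut-out centres differed by up to about 3 mm, which is inside the 6 to 8 mm clearances. The automatic measurements of the two bushes just before grasping were spoiled by their sides and background, so I used the earlier measurements, which matched in the pictures. No check failed.

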